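# Change the label roll on the bench dispenser

## Robot

A 7-joint arm with a two-finger parallel gripper is mounted at the origin on the work surface. World frame = base frame: x ahead of the robot, y to its left, z up, the work surface at z = 0. Lengths are in m, angles in rad, forces in N, time in s.
With the tool pointing down it reaches from about 0.4 to 0.85 m from the base axis. Payload 4.5 kg.
Tool frame: the origin (TCP) lies at the centre of the arm's flange, where the gripper is bolted on; the fingertips stand nose_length ahead of it and the grasp point (between the pads) lies 147 mm ahead of it (nose_length is the distance from the TCP to the fingertips, in m); z points along the fingers, y is the line along which they close (so a half turn about z gives the same grasp; the last joint's range is limited). The gripper opens to 88 mm and grips with 3 to 60 N. Pads are 18 mm wide; open, the fingers measure 123 mm over their backs; the gripper's body (75 mm by 187 mm) begins 45 mm behind the grasp point.
Start: joints at [1.282, 0.689, -0.195, 1.565, 0.157, 0.902, -0.215], TCP at [0.198, -0.593, 0.405] pointing down, gripper open.
Joint ranges: [-3.01, 3.01], [-0.46, 2.08], [-1.47, 1.51], [0.13, 2.56], [-1, 4.14], [0.04, 2.09], [-2.66, 2.66]. Speed limits (rad/s): [2.57, 2.57, 3.14, 3.14, 3.14, 3.14, 3.14].

## Interface

Orientations are given as a unit quaternion [x, y, z, w].
In Python, from plant import * gives the robot as it stands.
- The arm moves only by the tool play_rows, never from a script. Its argument "rows" is a list that holds one entry, the list of rows, each a list of 6 numbers: the shift along the tool's x, y, z normalised to -1 to 1, where 1 is 0.5 m, then the turn, a rotation vector about the tool's x, y, z normalised to -1 to 1, where 1 is 0.5 rad. A call has 1 to 20 rows; each row is the pose to reach, as a shift and turn from the pose commanded when the call began, along the tool's axes at that moment; what a row does not reach only later rows make up. A row lasts 1/12 s, in which the tool goes at most 41.7 mm and 7.16 degrees, less where a joint would pass 70% of its speed; a pose out of reach is approached as far as the arm can. A call with a number of a shift or a turn outside -1 to 1 is refused whole. A call with a gripper value outside its range is refused whole. "claw" is the closure, from 0 (fully open) to 1 (shut), set as the call begins (left out, the last holds). The fingers move at their own pace and stop on an object; "squeeze" is the grip in N (left out, the last holds). Time passes only in rows, so rows that repeat a pose let the fingers close. It gives the time, the measured TCP pose, the force, the opening and the grip force at its end, in the units of the state.
- get_state(): the state, without advancing time (a new reading comes with each control period).
- snapshot(name): name is "side" or "top"; returns a dict with "pixels" (400x640x3 uint8, blue, green, red), "camera_matrix" (3x3 intrinsics, pixels), "world_to_cam" (4x4, takes a point from world to camera coordinates). Camera axes: x right, y down, z forward; pixel columns grow to the right and rows downward; lengths in m; the calibration is good to about 2 mm. A picture is of the moment at which its call begins. There is no depth.
- finish_job(): hands the job in; it is judged then, once.
The state is a dict: "clock": time; "q": joint angles; "qd": joint speeds; "joint_torque": joint torques, N m; "tool_pos": TCP position; "eef_rot": TCP orientation; "contact_force": force on the tool from outside, world axes, zero at the start; "moment": the same for the moment, N m; "opening": opening from 0.0 (shut) to 1.0 (fully open); "finger_force": force on a finger pad.
Only numpy, scipy, OpenCV 4.12 (cv2) and the standard library are available. Lean on these libraries where they do the work, as an engineer would, in place of code of your own. Each camera call takes 0.05 s, during which the arm holds its last target. There are 200 camera calls.

## Task

The label dispenser on the laboratory bench has run out. Take the bare cardboard core off its upright spindle and put it in the open waste tray, then slip the full-width label roll (the one as tall as the core, not the narrow one) onto the spindle, lowering it gently rather than letting it drop, until it sits flat on the base plate. Let go of it, and leave the other things on the bench where they stand.

Things in the scene. Friction and masses are not known exactly. Their poses are not given: they have to be found in the camera images.
- stand: label dispenser, fixed to the bench: grey base plate 130 x 110 mm, 12 mm thick, with one upright steel spindle 20 mm in diameter, its last 12 mm tapering to 10 mm. Origin on the spindle's axis at bench level, z up; the plate reaches from -60 to +70 mm along its x and 55 mm either side along y. A low tear-off bar (100 mm along y, top 39 mm above the bench) stands on the plate at x = +58 to +68 mm
- spindle_foot (a point): centre of the spindle where it meets the top of the base plate, 12 mm above the bench
- spindle_tip (a point): centre of the spindle's flat top, 85 mm above the plate (97 mm above the bench)
- empty_core: bare brown cardboard core, an open tube 80 mm tall, 34 mm outside and 26 mm inside diameter, about 30 g; at the start it stands loosely on the plate with the spindle through it, the spindle's tip showing 5 mm above it. Origin at the centre of its lower end, z along its axis
- core_middle (a point): centre of the empty core, on its axis, 40 mm from either end
- label_roll: full-width roll of white labels standing upright on the bench: 80 mm tall, 62 mm outside diameter, on a brown cardboard core with a 26 mm hole right through; firm, about 160 g. Origin at the centre of its underside, z along its axis, up
- waste_tray: open grey plastic tray fixed to the bench, 150 mm (its x) by 130 mm (its y), 40 mm high, walls and floor about 4 mm thick. Origin at the centre of its underside, z up
- narrow_roll: bystander: narrow roll of white tape standing on the bench, same diameters (62 mm, hole 26 mm) but only 34 mm tall. Origin at the centre of its underside
- stain_bottle: bystander: capped amber bottle, 56 mm in diameter, 130 mm tall. Origin at the centre of its underside
- tube_rack: bystander: white rack with capped tubes, 70 mm (its x) by 190 mm (its y), 96 mm high. Origin at the centre of its underside
- slide_box: bystander: flat blue box for microscope slides, 92 x 192 mm, 34 mm high. Origin at the centre of its underside
- beaker: bystander: glass beaker, 68 mm in diameter, 90 mm tall. Origin at the centre of its underside
- dishes: bystander: stack of three flat round dishes, 92 mm in diameter, 44 mm high. Origin at the centre of its underside
- tally: bystander: round steel hand counter, 52 mm in diameter, 42 mm high. Origin at the centre of its underside
Mind the look-alikes: they are no part of the job. Leave any pink look-alike of the label_roll alone. What is shaped like the empty_core but blue is not meant.

How it is judged:
On the way, in this order (a step that is already met when the one before it is completed fails the run):
1. the empty core is off the spindle and lies in the waste tray, let go (x of core_middle in the frame of waste_tray between -0.07 and 0.07 m and y of core_middle in the frame of waste_tray between -0.06 and 0.06 m and z of core_middle in the frame of waste_tray below 0.055 m and contact force between empty_core and the fingers below 0.1 N), for 0.2 s.
2. the label roll is on the spindle, flat on the base plate (horizontal distance between label_roll and spindle_foot below 0.006 m and z of label_roll in the frame of spindle_foot below 0.004 m and angle between label_roll's own z axis and vertical below 0.06 rad), for 0.2 s.
At the end, for the whole second after the job is handed in: Label roll on the spindle: axis within 6 mm of the spindle's, underside within 4 mm of the base plate, upright within 0.06 rad. Empty core in the waste tray, standing, leaning or lying, its middle inside the walls and under 55 mm above the bench. Both let go and at rest (all of step 1 and all of step 2 and contact force between label_roll and the fingers below 0.1 N and linear speed of label_roll below 0.02 m/s and linear speed of empty_core below 0.05 m/s); the robot touches nothing.
It fails at once if the label roll is dropped down the spindle (falls faster than 0.7 m/s, a free fall of about 25 mm) (horizontal distance between label_roll and spindle_foot below 0.012 m and z of label_roll in the frame of spindle_foot below 0.09 m and linear speed of label_roll above 0.7 m/s).
It fails at once if a bystander (narrow roll, bottle, tube rack, slide box, beaker, dishes or hand counter) is pushed more than 40 mm from its place or knocked over (distance of any of narrow_roll, stain_bottle, tube_rack, slide_box, beaker, dishes, tally from where it was at the start of the episode above 0.04 m or angle between any of narrow_roll, stain_bottle, tube_rack, slide_box, beaker, dishes, tally's own z axis and vertical above 0.6 rad).
It also fails if it takes over 64 s, if anything falls off the work surface, if the arm or the gripper's body presses on something with over 40 N, if the wrist force passes 120 N, or if a joint passes its speed limit or range.

## Working session

There is one attempt and no reset: what is moved stays moved. The work goes in short steps, Python scripts to look and compute and a tool call to move; the robot and the scene stay as the last step left them, time stands still between calls to the robot, and variables do not carry over. Pictures are saved under pics/ and viewed, at most 10 in all, crops included, and the job is handed in when it is done.

Besides the shell and the picture viewer there is one more tool, called after "Emit:" by a JSON object that holds its "api" and its "payload", one argument or row to a line. play_rows: Moves the arm, as the interface text tells. Its arguments: {"type":"object","properties":{"rows":{"type":"array"},"claw":{"type":"number"},"squeeze":{"type":"number"}},"required":["rows"]}

```bash
ls; mkdir -p pics; python3 - <<'E'
from plant import *
import cv2,json,numpy as np
for n in("side","top"):
    s=snapshot(n);cv2.imwrite(f"pics/{n}0.png",s["pixels"])
    print(n,np.round(s["camera_matrix"],1).tolist(),np.round(s["world_to_cam"],4).tolist())
print(get_state())
E
```

```text
pics
side [[486.5, 0.0, 327.3], [0.0, 486.5, 200.2], [0.0, 0.0, 1.0]] [[-0.7817, -0.6236, 0.0002, 0.4391], [-0.3536, 0.4429, -0.8239, 0.2487], [0.5137, -0.6442, -0.5667, 0.9338], [0.0, 0.0, 0.0, 1.0]]
top [[496.1, 0.0, 325.0], [0.0, 496.1, 200.7], [0.0, 0.0, 1.0]] [[0.0268, -0.9996, -0.0026, -0.012], [-0.9868, -0.026, -0.1599, 0.5572], [0.1597, 0.0069, -0.9871, 1.2698], [0.0, 0.0, 0.0, 1.0]]
{'clock': 0.1, 'q': array([ 1.28180594,  0.68988765, -0.19450497,  1.56621273,  0.15729862,
        0.90251275, -0.21512548]), 'qd': array([-0.00076745, -0.00226096, -0.00018065, -0.00514751,  0.00075026,
        0.00040646, -0.00063294]), 'joint_torque': array([-3.56953213e-03, -5.28507257e+01, -1.27174169e+00, -1.53838563e+01,
       -5.26151899e-02,  1.99356953e-03,  5.18137017e-05]), 'tool_pos': array([ 0.19813857, -0.59245788,  0.40400469]), 'eef_rot': array([ 9.87000906e-01,  1.60712621e-01, -1.94630645e-04, -7.91959270e-04]), 'contact_force': array([ 0.08794018, -0.038317  ,  0.08796346]), 'moment': array([ 0.02193896,  0.02683287, -0.00966086]), 'finger_force': 0.0, 'opening': 0.9997757598627847}
```

View pics/side0.png

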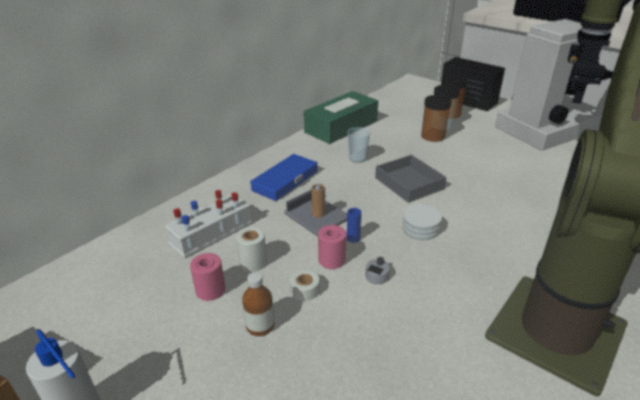

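View pics/top0.png

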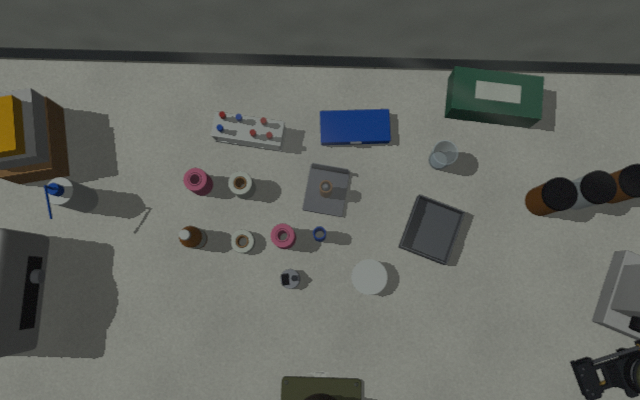

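The side view shows the brown core on the stand at about (318,200), the tall white roll at (252,247), the narrow roll at (304,285) and the tray at (411,178). In the top view, the core is at (326,187), the roll at (240,184) and the tray at (433,230). Next I'll enlarge both views for accurate pixel positions.

```bash
python3 - <<'E'
import cv2,numpy as np
t=cv2.imread("pics/top0.png");s=cv2.imread("pics/side0.png")
# top crop x 210..370,y 155..225 (x5) ; side crop x 230..350, y 175..275 
a=cv2.resize(t[155:225,210:370],None,fx=5,fy=5,interpolation=cv2.INTER_CUBIC)
cv2.imwrite("pics/c_top.png",a)
cv2.imwrite("pics/c_side.png",cv2.resize(s[175:275,230:360],None,fx=6,fy=6,interpolation=cv2.INTER_CUBIC))
E
```

```text
(no output)
```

View pics/c_top.png

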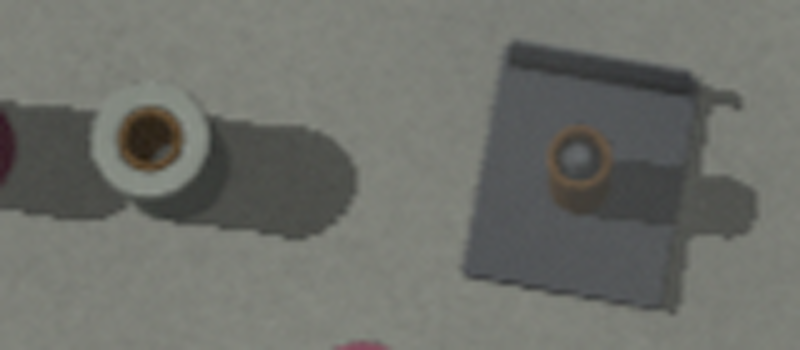

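View pics/c_side.png

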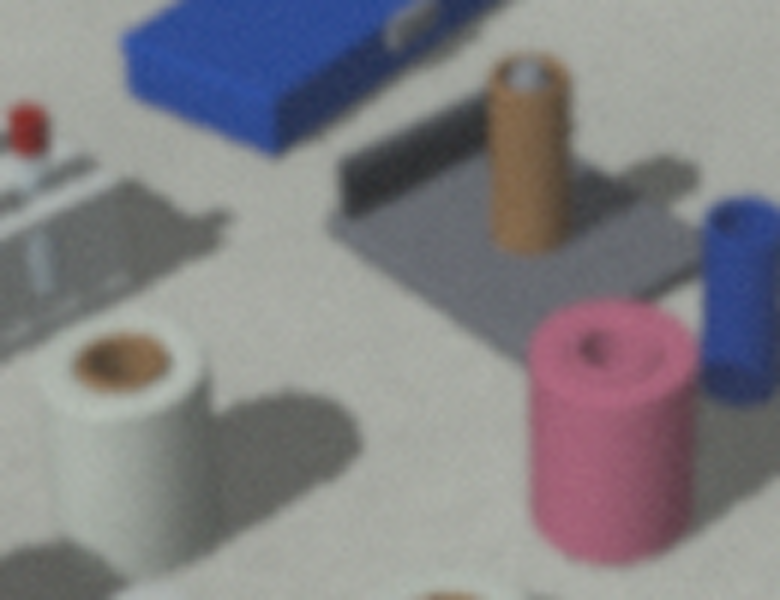

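The crops show the roll's top rim centre at top (239.7,182.5) and side (250.3,234.8). The core's top rim is at top (325.6,186.2) and side (317.8,187.2). The tray centre comes from its rim corners.

```bash
cat > h.py <<'E'
from plant import *
import numpy as np,cv2
from scipy.spatial.transform import Rotation as R
C={"side":(np.array([[486.5,0,327.3],[0,486.5,200.2],[0,0,1]]),np.array([[-0.7817,-0.6236,0.0002,0.4391],[-0.3536,0.4429,-0.8239,0.2487],[0.5137,-0.6442,-0.5667,0.9338]])),
"top":(np.array([[496.1,0,325.0],[0,496.1,200.7],[0,0,1]]),np.array([[0.0268,-0.9996,-0.0026,-0.012],[-0.9868,-0.026,-0.1599,0.5572],[0.1597,0.0069,-0.9871,1.2698]]))}
P={k:K@M for k,(K,M) in C.items()}
def tri(t,s):
    X=cv2.triangulatePoints(P["top"],P["side"],np.float64(t),np.float64(s))[:,0];return X[:3]/X[3]
def proj(k,X):
    p=P[k]@np.append(X,1);return p[:2]/p[2]
def at_z(k,px,z):
    M=P[k];A=np.c_[M[:,0],M[:,1],-np.append(px,1)];v=np.linalg.solve(A,-(M[:,2]*z+M[:,3]));return v[:2]
def move(target,yaw=None):
    "shift in tool axes / 0.5 for a TCP target, and z-turn/0.5"
    s=get_state();r=R.from_quat(s["eef_rot"])
    d=r.inv().apply(np.array(target)-s["tool_pos"])/0.5
    print("shift",np.round(d,4))
    if yaw is not None:
        # wanted: z down, tool y axis at heading yaw (mod pi)
        y=np.array([np.cos(yaw),np.sin(yaw),0]);z=np.array([0,0,-1.]);
        for sg in(1,-1):
            W=R.from_matrix(np.c_[np.cross(sg*y,z),sg*y,z]);print(" turn/0.5",np.round((r.inv()*W).as_rotvec()/0.5,3))
E
python3 - <<'E'
from h import *
for n,t,s in(("roll",(239.7,182.5),(250.3,234.8)),("core",(325.6,186.2),(317.8,187.2))):
    X=tri(t,s);print(n,X.round(4),"reproj",(proj("top",X)-t).round(1),(proj("side",X)-s).round(1))
q=[at_z("top",p,.04) for p in((425,197),(464,208),(445,262),(401,247))];print("tray",np.round(q,3).tolist(),np.mean(q,0))
q=[at_z("side",p,.04) for p in((376,177),(408,158),(445,182),(413,198))];print("tray",np.round(q,3).tolist(),np.mean(q,0))
for n,p,z in(("narrow",(243,240),.034),("bottle",(186,236),.13),("pinkA",(198,180),.08),("pinkB",(283,235),.08),("bluecore",(319,232),.08),("dish",(370,277),.04),("rackR",(283,150),.09),("rackL",(214,139),.0),("box",(320,145),.034),("box",(390,143),.034),("beaker",(443,150),.09)): print(n,at_z("top",p,z).round(3))
for c in((467,273),(674,312),(700,85),(515,45)): print("plate",at_z("top",(210+c[0]/5-.4,155+c[1]/5-.4),.012).round(3))
s=get_state();print(R.from_quat(s["eef_rot"]).as_matrix().round(3).tolist())
E
```

```text
roll [0.5942 0.2256 0.0775] reproj [-0. -0.] [0. 0.]
core [0.5886 0.0024 0.0888] reproj [-0.1 -0.2] [0.3 0.1]
tray [[0.575, -0.263], [0.548, -0.366], [0.405, -0.314], [0.441, -0.199]] [ 0.49209971 -0.28563735]
tray [[0.547, -0.192], [0.533, -0.336], [0.389, -0.286], [0.417, -0.167]] [ 0.47132828 -0.24535384]
narrow [0.448 0.216]
bottle [0.447 0.34 ]
pinkA [0.597 0.334]
pinkB [0.46  0.107]
bluecore [0.47  0.016]
dish [ 0.361 -0.119]
rackR [0.681 0.115]
rackL [0.731 0.318]
box [0.712 0.021]
box [ 0.723 -0.17 ]
beaker [ 0.692 -0.3  ]
plate [0.538 0.062]
plate [ 0.519 -0.051]
plate [ 0.645 -0.062]
plate [0.665 0.04 ]
[[0.948, 0.317, -0.001], [0.317, -0.948, 0.002], [-0.0, -0.002, -1.0]]
```

Roll and core agree with the known heights to about 3 mm. The two tray estimates disagree, so I'll look closer at the tray in both views.

```bash
python3 - <<'E'
from h import *
t=cv2.imread("pics/top0.png");s=cv2.imread("pics/side0.png")
a=t[185:275,390:480];b=s[140:230,365:455]
cv2.imwrite("pics/tray.png",cv2.resize(np.hstack([a,b]),None,fx=4,fy=4,interpolation=cv2.INTER_CUBIC))
move([.45,-.25,.40])
E
```

```text
shift [ 0.695  -0.4897  0.0087]
```

View pics/tray.png

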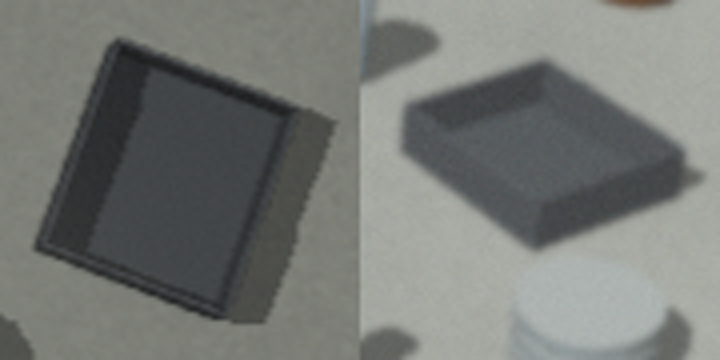

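The tray's rim corners in the crop average to top (432.2,229.1) and side (410.3,172.2).

```bash
python3 - <<'E'
from h import *
print(tri((432.2,229.1),(410.3,172.2)))
for c in((117,40),(300,107),(228,318),(37,248)): print(at_z("top",(390+c[0]/4-.4,185+c[1]/4-.4),.04).round(3))
for c in((403,104),(545,60),(685,153),(538,205)): print(at_z("side",(365+(c[0]-360)/4-.4,140+c[1]/4-.4),.04).round(3))
E
```

```text
[ 0.49134947 -0.28244876  0.0332707 ]
[ 0.581 -0.247]
[ 0.539 -0.368]
[ 0.399 -0.318]
[ 0.441 -0.194]
[ 0.582 -0.242]
[ 0.537 -0.359]
[ 0.397 -0.306]
[ 0.442 -0.189]
```

Emit:
{"api": "play_rows", "payload": {
  "rows": [
    [[0.695,-0.49,0.01,0,0,0],[0.695,-0.49,0.01,0,0,0],[0.695,-0.49,0.01,0,0,0],[0.695,-0.49,0.01,0,0,0],[0.695,-0.49,0.01,0,0,0],[0.695,-0.49,0.01,0,0,0],[0.695,-0.49,0.01,0,0,0],[0.695,-0.49,0.01,0,0,0],[0.695,-0.49,0.01,0,0,0],[0.695,-0.49,0.01,0,0,0],[0.695,-0.49,0.01,0,0,0],[0.695,-0.49,0.01,0,0,0],[0.695,-0.49,0.01,0,0,0],[0.695,-0.49,0.01,0,0,0]]
  ],
  "claw": 0
}}

```text
clock: 1.27
tool_pos: [0.4488, -0.2519, 0.3995]
eef_rot: [0.987, 0.159, -0.001, 0.0]
contact_force: [-0.5, -0.0, -0.1]
opening: 1.0
finger_force: 0.0
```

```bash
python3 - <<'E'
from h import *
move([.5885,.002,.32])
E
```

```text
shift [ 0.4251 -0.3944  0.158 ]
```

Emit:
{"api": "play_rows", "payload": {
  "rows": [
    [[0.425,-0.394,0.158,0,0,0],[0.425,-0.394,0.158,0,0,0],[0.425,-0.394,0.158,0,0,0],[0.425,-0.394,0.158,0,0,0],[0.425,-0.394,0.158,0,0,0],[0.425,-0.394,0.158,0,0,0],[0.425,-0.394,0.158,0,0,0],[0.425,-0.394,0.158,0,0,0],[0.425,-0.394,0.158,0,0,0],[0.425,-0.394,0.158,0,0,0],[0.425,-0.394,0.158,0,0,0],[0.425,-0.394,0.158,0,0,0]]
  ]
}}

```text
clock: 2.27
tool_pos: [0.5886, 0.0008, 0.3212]
eef_rot: [0.987, 0.158, -0.0, 0.001]
contact_force: [0.3, 0.7, -0.5]
opening: 0.999
finger_force: 0.0
```

```bash
python3 - <<'E'
from h import *
move([.5885,.002,.222])
s=snapshot("side")["pixels"];cv2.imwrite("pics/above.png",cv2.resize(s[60:260,220:420],None,fx=3,fy=3,interpolation=cv2.INTER_CUBIC))
E
```

```text
shift [ 0.0008 -0.0027  0.1984]
```

View pics/above.png

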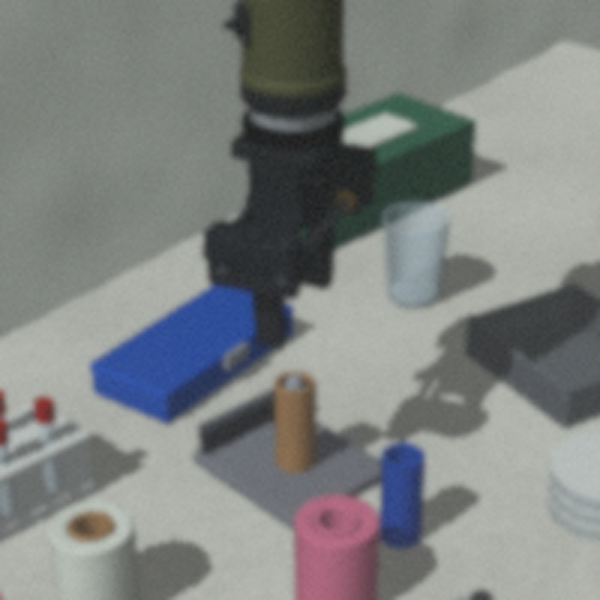

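The gripper hangs open above the core. The core is at crop (294,420), the near fingertip at (270,343), and the core lies between the fingers. Going down.

Emit:
{"api": "play_rows", "payload": {
  "rows": [
    [[0.0,-0.003,0.06,0,0,0],[0.0,-0.003,0.12,0,0,0],[0.0,-0.003,0.16,0,0,0],[0.0,-0.003,0.198,0,0,0],[0.0,-0.003,0.198,0,0,0],[0.0,-0.003,0.198,0,0,0]]
  ]
}}

```text
clock: 2.82
tool_pos: [0.5883, 0.0044, 0.2216]
eef_rot: [0.987, 0.16, -0.001, 0.0]
contact_force: [0.6, -0.1, 0.1]
opening: 0.998
finger_force: 0.0
```

Emit:
{"api": "play_rows", "payload": {
  "rows": [
    [[0,0,0,0,0,0],[0,0,0,0,0,0],[0,0,0,0,0,0],[0,0,0,0,0,0],[0,0,0,0,0,0],[0,0,0,0,0,0],[0,0,0,0,0,0],[0,0,0,0,0,0],[0,0,0,0,0,0],[0,0,0,0,0,0]]
  ],
  "claw": 1,
  "squeeze": 10
}}

```text
clock: 3.65
tool_pos: [0.5887, 0.0053, 0.2217]
eef_rot: [0.987, 0.161, -0.0, 0.0]
contact_force: [1.2, -0.7, -0.7]
opening: 0.373
finger_force: 10.0
```

Opening 33 mm, which matches the core. Lifting.

Emit:
{"api": "play_rows", "payload": {
  "rows": [
    [[0,0,-0.03,0,0,0],[0,0,-0.07,0,0,0],[0,0,-0.11,0,0,0],[0,0,-0.15,0,0,0],[0,0,-0.19,0,0,0],[0,0,-0.23,0,0,0],[0,0,-0.26,0,0,0],[0,0,-0.26,0,0,0]]
  ]
}}

```text
clock: 4.32
tool_pos: [0.5896, 0.0056, 0.3547]
eef_rot: [0.987, 0.161, 0.003, 0.0]
contact_force: [0.4, -0.3, -0.3]
opening: 0.368
finger_force: 10.0
```

```bash
python3 - <<'E'
from h import *
move([.490,-.279,.352])
E
```

```text
shift [-0.3695  0.4767  0.0039]
```

Emit:
{"api": "play_rows", "payload": {
  "rows": [
    [[-0.37,0.477,0.0,0,0,0],[-0.37,0.477,0.0,0,0,0],[-0.37,0.477,0.0,0,0,0],[-0.37,0.477,0.0,0,0,0],[-0.37,0.477,0.0,0,0,0],[-0.37,0.477,0.0,0,0,0],[-0.37,0.477,0.0,0,0,0],[-0.37,0.477,0.0,0,0,0],[-0.37,0.477,0.0,0,0,0],[-0.37,0.477,0.0,0,0,0],[-0.37,0.477,0.0,0,0,0]]
  ]
}}

```text
clock: 5.23
tool_pos: [0.4897, -0.2772, 0.3511]
eef_rot: [0.987, 0.162, 0.0, -0.001]
contact_force: [0.4, -0.6, 0.6]
opening: 0.37
finger_force: 10.0
```

Emit:
{"api": "play_rows", "payload": {
  "rows": [
    [[0,0,0.06,0,0,0],[0,0,0.12,0,0,0],[0,0,0.18,0,0,0],[0,0,0.22,0,0,0],[0,0,0.25,0,0,0],[0,0,0.268,0,0,0],[0,0,0.268,0,0,0],[0,0,0.268,0,0,0]]
  ]
}}

```text
clock: 5.9
tool_pos: [0.4896, -0.2781, 0.2178]
eef_rot: [0.987, 0.162, 0.0, -0.0]
contact_force: [0.3, 0.0, -0.1]
opening: 0.37
finger_force: 10.0
```

Emit:
{"api": "play_rows", "payload": {
  "rows": [
    [[0,0,0,0,0,0],[0,0,0,0,0,0],[0,0,0,0,0,0],[0,0,0,0,0,0],[0,0,0,0,0,0],[0,0,0,0,0,0],[0,0,0,0,0,0],[0,0,0,0,0,0]]
  ],
  "claw": 0
}}

```text
clock: 6.57
tool_pos: [0.4888, -0.2794, 0.2178]
eef_rot: [0.987, 0.161, 0.0, 0.0]
contact_force: [0.4, 0.9, 0.9]
opening: 0.947
finger_force: 0.0
```

Emit:
{"api": "play_rows", "payload": {
  "rows": [
    [[0,0,-0.03,0,0,0],[0,0,-0.08,0,0,0],[0,0,-0.13,0,0,0],[0,0,-0.2,0,0,0],[0,0,-0.28,0,0,0],[0,0,-0.35,0,0,0],[0,0,-0.35,0,0,0]]
  ]
}}

```text
clock: 7.15
tool_pos: [0.4907, -0.2802, 0.3994]
eef_rot: [0.987, 0.16, 0.005, 0.004]
contact_force: [0.7, -0.3, -0.7]
opening: 1.0
finger_force: 0.0
```

```bash
python3 - <<'E'
from h import *
move([.594,.226,.36])
a=snapshot("side")["pixels"];b=snapshot("top")["pixels"]
o=np.hstack([cv2.resize(a[130:250,280:460],None,fx=3,fy=3,interpolation=cv2.INTER_CUBIC)[:, :540],cv2.resize(b[165:225,300:352],None,fx=5,fy=6,interpolation=cv2.INTER_CUBIC)])
print(o.shape);cv2.imwrite("pics/placed.png",o)
E
```

```text
shift [ 0.5159 -0.8955  0.0756]
(360, 800, 3)
```

View pics/placed.png

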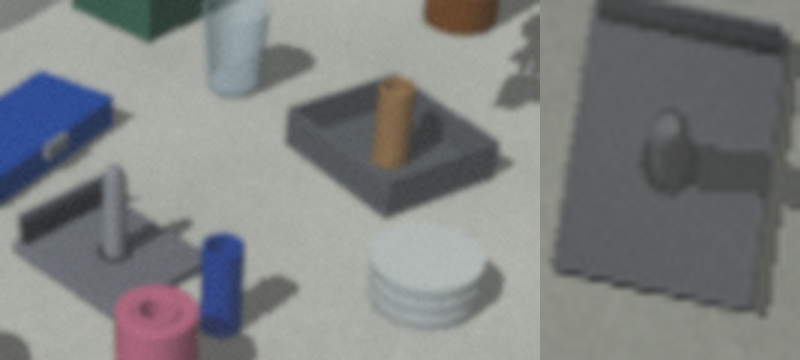

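The core stands in the tray at crop (393,125). The bare spindle's tip is at crop (113,168) in the side view and (671,121) in the top view.

```bash
python3 - <<'E'
from h import *
t,s=(325.8,184.8),(317.3,185.7)
X=tri(t,s);print(X.round(4),(proj("top",X)-t).round(1),(proj("side",X)-s).round(1))
print(at_z("top",t,.097),at_z("side",s,.097),"roll",at_z("top",(239.7,182.5),.08),at_z("side",(250.3,234.8),.08))
print("foot",at_z("side",(317.6,212.5),.012))
E
```

```text
[0.5913 0.0017 0.0918] [-0.  -0.1] [0.1 0. ]
[0.59008838 0.00151754] [0.58630588 0.00794435] roll [0.59361267 0.22511096] [0.59182448 0.22772118]
foot [0.59090906 0.00270864]
```

Emit:
{"api": "play_rows", "payload": {
  "rows": [
    [[0.516,-0.895,0.075,0,0,0],[0.516,-0.895,0.075,0,0,0],[0.516,-0.895,0.075,0,0,0],[0.516,-0.895,0.075,0,0,0],[0.516,-0.895,0.075,0,0,0],[0.516,-0.895,0.075,0,0,0],[0.516,-0.895,0.075,0,0,0],[0.516,-0.895,0.075,0,0,0],[0.516,-0.895,0.075,0,0,0],[0.516,-0.895,0.075,0,0,0],[0.516,-0.895,0.075,0,0,0],[0.516,-0.895,0.075,0,0,0],[0.516,-0.895,0.075,0,0,0],[0.516,-0.895,0.075,0,0,0],[0.516,-0.895,0.075,0,0,0],[0.516,-0.895,0.075,0,0,0]]
  ]
}}

```text
clock: 8.58
tool_pos: [0.5913, 0.225, 0.3537]
eef_rot: [0.987, 0.16, -0.002, 0.001]
contact_force: [-0.1, -0.4, 0.4]
opening: 1.001
finger_force: 0.0
```

```bash
python3 - <<'E'
from h import *
print(get_state()["tool_pos"]);move([.594,.2265,.207],np.deg2rad(108.5))
E
```

```text
[0.59128021 0.22495468 0.35366908]
shift [ 0.0072 -0.0019  0.2933]
 turn/0.5 [ 0.011 -0.007  6.28 ]
 turn/0.5 [ 0.005  0.007 -0.003]
```

Emit:
{"api": "play_rows", "payload": {
  "rows": [
    [[0.005,-0.002,0.07,0,0,0],[0.005,-0.002,0.14,0,0,0],[0.005,-0.002,0.19,0,0,0],[0.005,-0.002,0.24,0,0,0],[0.005,-0.002,0.27,0,0,0],[0.005,-0.002,0.292,0,0,0],[0.005,-0.002,0.292,0,0,0],[0.005,-0.002,0.292,0,0,0]]
  ]
}}

```text
clock: 9.25
tool_pos: [0.5939, 0.2272, 0.2092]
eef_rot: [0.987, 0.16, -0.0, 0.001]
contact_force: [-0.0, -0.1, -0.4]
opening: 0.999
finger_force: 0.0
```

Emit:
{"api": "play_rows", "payload": {
  "rows": [
    [[0,0,0,0,0,0],[0,0,0,0,0,0],[0,0,0,0,0,0],[0,0,0,0,0,0],[0,0,0,0,0,0],[0,0,0,0,0,0],[0,0,0,0,0,0],[0,0,0,0,0,0]]
  ],
  "claw": 1,
  "squeeze": 20
}}

```text
clock: 9.92
tool_pos: [0.5941, 0.228, 0.2101]
eef_rot: [0.987, 0.161, 0.001, 0.001]
contact_force: [-1.1, -3.2, 5.8]
opening: 0.689
finger_force: 20.0
```

Opening 61 mm, which matches the roll. Lift it and move over near the spindle.

Emit:
{"api": "play_rows", "payload": {
  "rows": [
    [[0,0,-0.02,0,0,0],[0,0,-0.06,0,0,0],[0,0,-0.1,0,0,0],[0,0,-0.15,0,0,0],[0,0,-0.2,0,0,0],[0,0,-0.25,0,0,0],[0,0,-0.25,0,0,0],[0,0,-0.25,0,0,0]]
  ]
}}

```text
clock: 10.58
tool_pos: [0.5937, 0.2291, 0.3355]
eef_rot: [0.987, 0.161, 0.001, -0.001]
contact_force: [-1.1, 0.6, -2.5]
opening: 0.685
finger_force: 20.0
```

```bash
python3 - <<'E'
from h import *
print(get_state()["finger_force"]);move([.590,.003,.334])
E
```

```text
19.999383955582744
shift [-0.1506  0.4265  0.0022]
```

Emit:
{"api": "play_rows", "payload": {
  "rows": [
    [[-0.03,0.085,0.0,0,0,0],[-0.05,0.14,0.0,0,0,0],[-0.07,0.2,0.0,0,0,0],[-0.09,0.26,0.0,0,0,0],[-0.11,0.32,0.0,0,0,0],[-0.13,0.37,0.0,0,0,0],[-0.14,0.4,0.0,0,0,0],[-0.151,0.427,0.0,0,0,0],[-0.151,0.427,0.02,0,0,0],[-0.151,0.427,0.035,0,0,0],[-0.151,0.427,0.035,0,0,0],[-0.151,0.427,0.035,0,0,0]]
  ]
}}

```text
clock: 11.58
tool_pos: [0.5893, 0.0042, 0.3152]
eef_rot: [0.987, 0.162, -0.001, -0.001]
contact_force: [-0.4, -0.0, -1.8]
opening: 0.685
finger_force: 20.0
```

```bash
python3 - <<'E'
from h import *
print(get_state()["tool_pos"])
a=snapshot("side")["pixels"]
cv2.imwrite("pics/over.png",cv2.resize(a[130:230,260:370],None,fx=6,fy=6,interpolation=cv2.INTER_CUBIC))
E
```

```text
[0.58927907 0.0042383  0.3151586 ]
```

View pics/over.png

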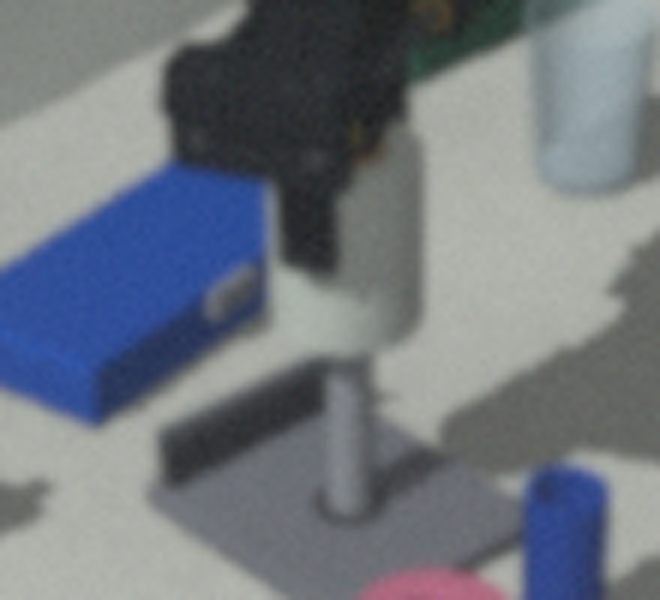

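In the crop the roll's axis is at column 345 and the spindle's at 348, so it is aligned to about 1 mm sideways. I'll shift it 2 mm in tool y and lower slowly onto the taper, watching the force.

Emit:
{"api": "play_rows", "payload": {
  "rows": [
    [[0.0,0.004,0.0,0,0,0],[0.0,0.004,0.01,0,0,0],[0.0,0.004,0.02,0,0,0],[0.0,0.004,0.03,0,0,0],[0.0,0.004,0.04,0,0,0],[0.0,0.004,0.05,0,0,0],[0.0,0.004,0.06,0,0,0],[0.0,0.004,0.07,0,0,0],[0.0,0.004,0.07,0,0,0]]
  ]
}}

```text
clock: 12.38
tool_pos: [0.59, 0.0003, 0.2805]
eef_rot: [0.987, 0.161, -0.001, -0.0]
contact_force: [-0.4, -0.4, -2.2]
opening: 0.69
finger_force: 20.0
```

No side load, and the underside is already below the tip. Carry on down.

Emit:
{"api": "play_rows", "payload": {
  "rows": [
    [[0.0,0.0,0.012,0,0,0],[0.0,0.0,0.024,0,0,0],[0.0,0.0,0.036,0,0,0],[0.0,0.0,0.048,0,0,0],[0.0,0.0,0.06,0,0,0],[0.0,0.0,0.07,0,0,0],[0.0,0.0,0.08,0,0,0],[0.0,0.0,0.09,0,0,0],[0.0,0.0,0.1,0,0,0],[0.0,0.0,0.107,0,0,0],[0.0,0.0,0.112,0,0,0],[0.0,0.0,0.112,0,0,0]]
  ]
}}

```text
clock: 13.38
tool_pos: [0.5903, 0.0003, 0.2252]
eef_rot: [0.987, 0.161, -0.0, -0.0]
contact_force: [0.3, 0.6, -1.6]
opening: 0.688
finger_force: 20.0
```

Emit:
{"api": "play_rows", "payload": {
  "rows": [
    [[0.0,0.0,0.002,0,0,0],[0.0,0.0,0.004,0,0,0],[0.0,0.0,0.006,0,0,0],[0.0,0.0,0.006,0,0,0],[0.0,0.0,0.006,0,0,0]]
  ]
}}

```text
clock: 13.8
tool_pos: [0.5904, 0.0003, 0.2228]
eef_rot: [0.987, 0.161, 0.0, 0.0]
contact_force: [-0.2, -1.1, -2.2]
opening: 0.685
finger_force: 20.0
```

Emit:
{"api": "play_rows", "payload": {
  "rows": [
    [[0.0,0.0,0.002,0,0,0],[0.0,0.0,0.003,0,0,0],[0.0,0.0,0.004,0,0,0],[0.0,0.0,0.004,0,0,0],[0.0,0.0,0.004,0,0,0]]
  ]
}}

```text
clock: 14.22
tool_pos: [0.5905, 0.0004, 0.2221]
eef_rot: [0.987, 0.161, 0.0, 0.0]
contact_force: [-4.1, 0.0, 8.5]
opening: 0.685
finger_force: 20.4
```

Now there is 8 N of upward contact, so the roll is seated on the plate. Release and retreat.

Emit:
{"api": "play_rows", "payload": {
  "rows": [
    [[0,0,0,0,0,0],[0,0,0,0,0,0],[0,0,0,0,0,0],[0,0,0,0,0,0],[0,0,0,0,0,0],[0,0,0,0,0,0],[0,0,0,0,0,0],[0,0,0,0,0,0],[0,0,0,0,0,0]]
  ],
  "claw": 0
}}

```text
clock: 14.97
tool_pos: [0.5904, 0.0003, 0.2207]
eef_rot: [0.987, 0.161, -0.0, 0.0]
contact_force: [0.2, 0.0, -0.2]
opening: 0.997
finger_force: 0.0
```

Emit:
{"api": "play_rows", "payload": {
  "rows": [
    [[0,0,-0.03,0,0,0],[0,0,-0.07,0,0,0],[0,0,-0.12,0,0,0],[0,0,-0.18,0,0,0],[0,0,-0.24,0,0,0],[0,0,-0.3,0,0,0],[0,0,-0.36,0,0,0],[0,0,-0.36,0,0,0],[0,0,-0.36,0,0,0],[0,0,-0.36,0,0,0]]
  ]
}}

```text
clock: 15.8
tool_pos: [0.59, 0.0003, 0.4002]
eef_rot: [0.987, 0.161, -0.001, 0.0]
contact_force: [0.3, -0.1, -0.0]
opening: 0.996
finger_force: 0.0
```

```bash
python3 - <<'E'
from h import *
a=snapshot("side")["pixels"]
cv2.imwrite("pics/end.png",cv2.resize(a[140:270,240:450],None,fx=3.7,fy=3.7,interpolation=cv2.INTER_CUBIC))
E
```

```text
(no output)
```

View pics/end.png

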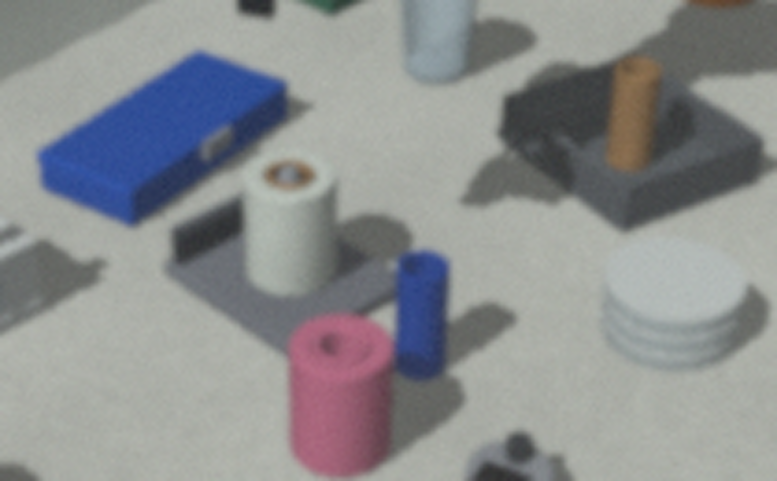

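The roll sits upright and flat on the plate at crop (290,225), with the spindle tip centred in its hole at (289,173). The core stands in the tray at (634,115) and the bystanders in view have not moved.

```bash
python3 -c "
from plant import *
print(finish_job())"
```

```text
the job is handed in; nothing more can be done
None
```

The core is standing in the waste tray and the full-width roll sits flat on the spindle, released; the job was handed in at about 16 s, and no verdict was returned.

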